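# Switch off the bench shaker and lift the bottle carrier off level

## Robot

A 6-joint arm with a two-finger parallel gripper is mounted at the origin on a cart in front of the work surface, level with it; the furniture and walls round the work are solid. World frame = base frame: x ahead of the robot, y to its left, z up, the work surface at z = 0. Lengths are in mm, angles in degrees, forces in N, time in s.
With the tool pointing down it reaches from about 350 to 925 mm from the base axis. Payload 6.4 kg.
Tool frame: the origin (TCP) lies on the front face of the gripper's body, between the roots of the fingers; the fingertips stand 73 mm ahead of it and the grasp point (between the pads) lies 54 mm ahead of it (robot.pinch_z is the z of the grasp point in the tool frame, in mm); z points along the fingers, y is the line along which they close (so a half turn about z gives the same grasp; the last joint's range is limited). The gripper opens to 85 mm and grips with 20 to 120 N. Pads are 22 mm wide; open, the fingers measure 114 mm over their backs; the gripper's body (76 mm by 85 mm) begins 54 mm behind the grasp point. The pads swing forward as they close: fully open they stand 13 mm farther back than shut.
Start: joints at [56.774, 14.043, 89.255, -0, 76.702, -9.975], TCP at [256.589, 597.224, 303.89] pointing down, gripper open.
Joint ranges: [-179.41, 179.41], [-58.25, 129.5], [7.25, 145.43], [-54.29, 234.29], [11.92, 165.04], [-157.13, 157.13]. Speed limits (degrees/s): [147.25, 147.25, 180, 180, 180, 180].

## Interface

Orientations are given as a 3x3 rotation matrix whose columns are the frame's x, y, z axes.
In Python, from workcell import robot, viewer, job_done gives the robot as it stands.
- The arm moves only by the tool carry_out, never from a script. Its argument "series" is a list of rows, each a list of 3 entries, a list of its own where there are three numbers: the shift along the tool's x, y, z in cm, then the turn about the tool's z in degrees, then the closure, from 0 (fully open) to 1 (shut). In form: [[[dx, dy, dz], roll, claw], ...]. A call has exactly 10 rows; each row is the pose to reach, as a shift and turn from the pose commanded when the call began, along the tool's axes at that moment; what a row does not reach only later rows make up. A row lasts 1/12 s, in which the tool goes at most 41.7 mm and 7.16 degrees, less where a joint would pass 70% of its speed; a pose out of reach is approached as far as the arm can. A call with a gripper value outside its range is refused whole. The fingers move at their own pace and stop on an object; the grip force is fixed at half the most. Time passes only in rows, so rows that repeat a pose let the fingers close, or fill a call up. It gives the time, the measured TCP pose, the force, the opening and the grip force at its end, in the units of the state.
- robot.read_state(): the state, without advancing time (a new reading comes with each control period).
- viewer.get_image(name): name is "scene" or "top" or "wrist"; returns a dict with "image" (384x512x3 uint8, red, green, blue), "fx", "fy", "cx", "cy" (pixels), "dist_coeffs" ([k1, k2, p1, p2, k3] as OpenCV has them; the pictures are not rectified), "R" (3x3) and "t" (3): a world point X has camera coordinates R X + t; the wrist camera has in their place "tool_from_camera" (4x4, takes a point from camera to tool coordinates, whose origin is the TCP and whose axes are the flange's). Camera axes: x right, y down, z forward; pixel columns grow to the right and rows downward; lengths in mm; the calibration is good to about 2 mm. A picture is of the moment at which its call begins: read the wrist's pose just before it. There is no depth.
- job_done(): hands the job in; it is judged then, once.
The state is a dict: "time_s": time; "q": joint angles; "dq": joint speeds; "joint_efforts": joint torques, N m; "eef_pos": TCP position; "tcp_rot": TCP orientation; "wrist_force": force on the tool from outside, world axes, zero at the start; "wrist_torque": the same for the moment, N m; "width": opening from 0.0 (shut) to 1.0 (fully open); "gripper_force": force on a finger pad.
Only numpy, scipy, OpenCV 4.12 (cv2) and the standard library are available. Lean on these libraries where they do the work, as an engineer would, in place of code of your own. Each camera call takes 0.05 s, during which the arm holds its last target. There are 200 camera calls.

## Task

Switch the bench shaker off by flipping its red toggle over from the green dot to the red dot until it stays there, then take the blue bottle carrier by the black grip of its handle and lift it straight up off the platform. Finish while still holding it, level and motionless, about 10 cm above the platform, with the jar and the little lacquer bottle still standing upright in it. The carrier stays down until the shaker is off, and the other things around the shaker are left where they are.

Things in the scene. Friction and masses are not known exactly. Their poses are not given: they have to be found in the camera images.
- shaker: White bench shaker fixed on the work surface, 170 (its x) x 280 (its y) x 46 mm. Origin: centre of its underside. Its z is up, x points away from the robot, y to the robot's left (turned by up to 0.42 rad). The platform with the carrier is on its right (-y) part, the red toggle on a black plate near its left end.
- platform (a point): Centre of the top of the shaker's aluminium platform, 60 mm above the work surface, at (0, -46, 60) mm in the shaker's frame, same axes. Small lugs, 12 mm high, stand about 3 mm outside the carrier's edges and only stop it sideways.
- toggle (a joint): Angle of the red toggle, rad: -0.55 leans towards the robot over the green dot (on, the start), +0.55 away from the robot over the red dot (off), 0 upright. Its heavy end drops it to the nearer stop once past the middle; about 0.5 N at the tip moves it. It turns about the shaker's y axis; pivot at (0, 102, 58) mm in the shaker's frame.
- toggle_tip (a point): Centre of the toggle's round end, 50 mm from its pivot: a cross bar 18 mm in diameter, 26 mm long along the shaker's y, on a stem 22 mm wide and 10 mm thick. On: 26 mm to -x of the pivot and 101 mm above the work surface; off: 26 mm to +x. Two grey cheeks up to 64 mm above the work surface flank the pivot. Nothing taller than the plate within 45 mm otherwise.
- carrier_grip (a point): Centre of the black hand grip of the loose carrier, 122 mm above its underside (182 mm above the work surface when seated) and over the middle of its tray. z is up. The grip is a bar along the carrier's x, 90 mm long, 18 mm thick (carrier y), 20 mm high, under a thin steel strap reaching 9 mm above its centre. Steel uprights at x = +-53 mm.
- carrier: The same bottle carrier; origin at the centre of its underside, axes as the shaker's when seated. Its blue tray is 112 (x) x 152 (y) x 18 mm, walls and floor 4 mm thick, with a low wall under the grip between two bays. With both bottles it weighs 0.33 to 0.6 kg.
- jar_centre (a point): Half-way up the amber jar with a pale screw cap, 44 mm in diameter and 59 mm high, standing loose in the carrier's left (+y) bay about 38 mm from the grip's plane; origin 30 mm above its underside, z up.
- lacquer_centre (a point): Point 35 mm above the underside of the small lacquer bottle (pink body 31 mm wide, dark cap, 79 mm high), standing loose in the carrier's right (-y) bay about 38 mm from the grip's plane; z up.
- dropper: Amber dropper bottle, 33 x 34 x 102 mm, standing on the work surface right of the shaker; origin under its centre. To be left alone.
- carton: Small pale blue carton, 29 x 83 x 47 mm, on the work surface right of the shaker; origin under its centre. To be left alone.
- clip: Black binder clip, 32 x 61 x 30 mm, on the work surface behind the shaker; origin under its centre. To be left alone.

How it is judged:
By the outcome, as a careful person would: the job done as asked, in the order asked, and still so for the second after the job is handed in, while the arm keeps its last pose, push and grip.
It also fails if it takes over 40 s, if anything falls off the work surface, if the arm or the gripper's body presses on something with over 40 N, if the wrist force passes 120 N, or if a joint passes its speed limit or range.

## Working session

There is one attempt and no reset: what is moved stays moved. The work goes in short steps, Python scripts to look and compute and a tool call to move; the robot and the scene stay as the last step left them, time stands still between calls to the robot, and variables do not carry over. Pictures are saved under pics/ and viewed, at most 10 in all, crops included, and the job is handed in when it is done.

Besides the shell and the picture viewer there is one more tool, called after "Call:" by a JSON object that holds its "api" and its "payload", one argument or row to a line. carry_out: Moves the arm, as the interface text tells. Its arguments: {"type":"object","properties":{"series":{"type":"array","items":{"type":"array"}}},"required":["series"]}

```bash
mkdir -p pics; cat > h.py <<'E'
import numpy as np, cv2
from workcell import robot, viewer, job_done
def grab(n):
    d=viewer.get_image(n); d['K']=np.array([[d['fx'],0,d['cx']],[0,d['fy'],d['cy']],[0,0,1]]); return d
def ray(d,uv):
    n=cv2.undistortPoints(np.array([[uv]],float),d['K'],np.array(d['dist_coeffs'],float))[0,0]
    R=np.array(d['R']);t=np.array(d['t']); return -R.T@t, R.T@np.array([n[0],n[1],1.])
def onz(d,uv,z):
    o,v=ray(d,uv); return o+v*(z-o[2])/v[2]
def proj(d,X):
    return cv2.projectPoints(np.array([X],float).reshape(-1,1,3),cv2.Rodrigues(np.array(d['R']))[0],np.array(d['t'],float),d['K'],np.array(d['dist_coeffs'],float))[0][:,0]
def wristpose(d,s):
    T=np.eye(4);T[:3,:3]=s['tcp_rot'];T[:3,3]=s['eef_pos'];C=np.linalg.inv(T@np.array(d['tool_from_camera']));d['R']=C[:3,:3];d['t']=C[:3,3];return d
E
python3 - <<'E'
from h import *
a=grab('top');b=grab('scene')
for n,d in(('top',a),('scene',b)): cv2.imwrite(f'pics/{n}0.png',cv2.cvtColor(d['image'],cv2.COLOR_RGB2BGR)); 
import pickle;pickle.dump((a,b),open('v0.pkl','wb'))
s=robot.read_state();print(s['eef_pos'],np.round(s['tcp_rot'],3),s['width'],s['time_s'])
E
```

```text
[256.36828681 596.89549974 302.86554272] [[-0.919  0.395 -0.001]
 [ 0.395  0.919 -0.001]
 [ 0.    -0.002 -1.   ]] 0.9988429219012391 0.1
```

View pics/top0.png

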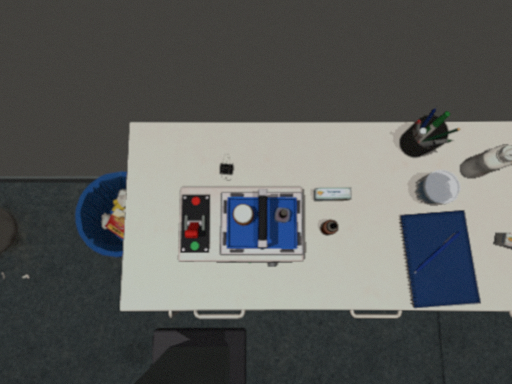

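View pics/scene0.png

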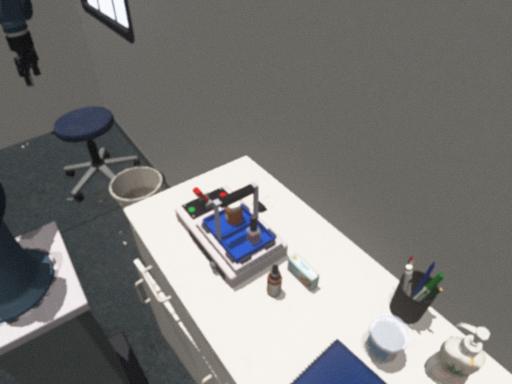

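The top view shows the shaker nearly axis-aligned: corners at about (181,187), (302,187), (302,262) and (178,261), red dot (196,201), green dot (195,245), toggle tip about (193,230). The grip runs along column 263, rows 193–246.

```bash
python3 - <<'E'
from h import *
import pickle
a,b=pickle.load(open('v0.pkl','rb'))
im=a['image'].astype(int);r,g,bl=im[...,0],im[...,1],im[...,2]
roi=np.zeros(r.shape,bool);roi[180:270,170:310]=1
def blobs(m,mn=8):
    n,l,st,c=cv2.connectedComponentsWithStats((m&roi).astype(np.uint8))
    return [(c[i].round(1),st[i]) for i in range(1,n) if st[i,4]>=mn]
for nm,m,z in(('red',(r>120)&(g<70)&(bl<70),48),('green',(g>100)&(r<90)&(bl<110),48),('blue',(bl>90)&(r<70),70),('black',(r<50)&(g<50)&(bl<50),182)):
    for c,s in blobs(m): print(nm,c,s,onz(a,c,z).round(1), onz(a,c,101).round(1))
c=[(181,187),(302,187),(302,262),(178,261)]
for p in c: print(onz(a,p,46).round(1))
print('cam',-np.array(a['R']).T@a['t'])
print('grip ends',onz(a,(263,193),191),onz(a,(263,246),191))
crop=a['image'][170:280,165:345]
cv2.imwrite('pics/c0.png',cv2.cvtColor(cv2.resize(crop,None,fx=4.4,fy=4.4,interpolation=cv2.INTER_CUBIC),cv2.COLOR_RGB2BGR))
E
```

```text
red [195.5 200.6] [192 197   8   8  51] [573. -82.  48.] [566.  -89.6 101. ]
red [190.2 233.2] [185 230  12   7  68] [499.9 -72.   48. ] [497.1 -80.1 101. ]
green [194.4 245.6] [191 242   8   8  54] [472.6 -81.9  48. ] [471.3 -89.5 101. ]
blue [241.  225.4] [ 226  196   32   53 1134] [ 515.3 -185.6   70. ] [ 513.1 -186.6  101. ]
blue [268.6 222.2] [267 197   6  48 177] [ 522.2 -245.9   70. ] [ 519.7 -244.9  101. ]
blue [286.7 225.3] [267 196  31  54 872] [ 515.4 -285.4   70. ] [ 513.1 -283.   101. ]
black [196.3 222.2] [182 196  27  56 881] [ 513.6 -103.7  182. ] [520.1 -92.3 101. ]
black [262.4 217.1] [258 196   9  44 345] [ 523.1 -230.3  182. ] [ 530.5 -231.8  101. ]
black [252.3 217. ] [250 212   4  11  11] [ 523.3 -210.9  182. ] [ 530.8 -210.4  101. ]
black [281.8 215.2] [279 212   7   6  22] [ 526.7 -267.6  182. ] [ 534.5 -272.9  101. ]
[604.5 -48.2  46. ]
[ 604.1 -323.4   46. ]
[ 436.3 -319.8   46. ]
[439.3 -46.5  46. ]
cam [ 449.99747959 -215.14840838  977.63142657]
grip ends [ 568.55891435 -231.4576749   191.        ] [ 467.98278448 -230.98186145  191.        ]
```

View pics/c0.png

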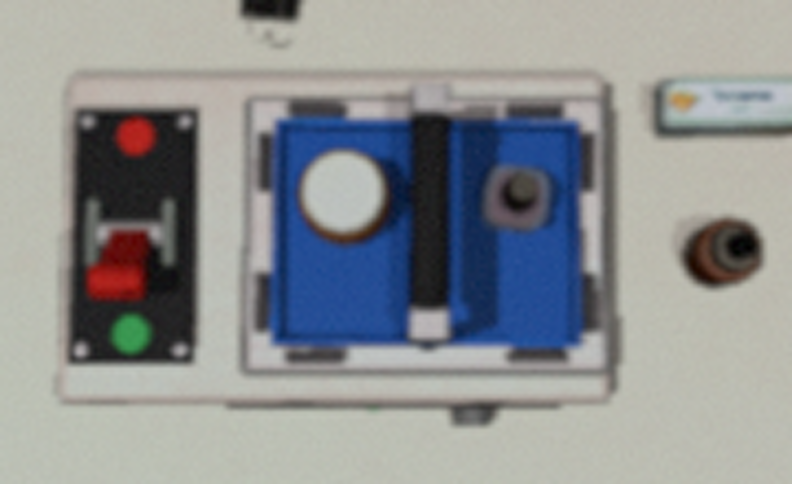

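The shaker yaw is about 0. The pivot is near (523,-82), the toggle tip near (497,-81,101), and the grip near (523,-230,182). I'm moving towards the toggle with the gripper closing.

Call:
{"api": "carry_out", "payload": {
  "series": [
    [[-2.58,-3.06,0],-2.33,1],
    [[-5.15,-6.12,0],-4.66,1],
    [[-7.73,-9.18,0],-7,1],
    [[-10.3,-12.24,0],-9.3,1],
    [[-12.9,-15.3,0],-11.65,1],
    [[-15.46,-18.36,0],-14,1],
    [[-18.0,-21.4,0],-16.3,1],
    [[-20.6,-24.5,0],-18.6,1],
    [[-23.2,-27.5,0],-21,1],
    [[-25.8,-30.6,0],-23.3,1]
  ]
}}

```text
time_s: 0.93
eef_pos: [372.6, 212.5, 303.6]
tcp_rot: [[-1.0, -0.004, -0.0], [-0.004, 1.0, -0.0], [0.0, -0.0, -1.0]]
wrist_force: [0.8, -0.4, -0.2]
width: -0.003
gripper_force: 0.0
```

Call:
{"api": "carry_out", "payload": {
  "series": [
    [[-1.1,-3.7,0],0,1],
    [[-2.2,-7.4,0],0,1],
    [[-3.3,-11.1,0],0,1],
    [[-4.4,-14.8,0],0,1],
    [[-5.5,-18.5,0],0,1],
    [[-6.6,-22.2,0],0,1],
    [[-7.6,-25.6,0],0,1],
    [[-8.3,-28,0],0,1],
    [[-8.7,-29.4,0],0,1],
    [[-8.7,-29.4,0],0,1]
  ]
}}

```text
time_s: 1.77
eef_pos: [460.4, -82.1, 303.6]
tcp_rot: [[-1.0, 0.003, -0.001], [0.003, 1.0, -0.0], [0.001, -0.0, -1.0]]
wrist_force: [0.1, -0.1, 0.1]
width: 0.001
gripper_force: 0.0
```

```bash
python3 - <<'E'
from h import *
s=robot.read_state();d=wristpose(grab('wrist'),s)
print(s['eef_pos'].round(1) if hasattr(s['eef_pos'],'round') else s['eef_pos'])
cv2.imwrite('pics/w1.png',cv2.cvtColor(d['image'],cv2.COLOR_RGB2BGR))
im=d['image'].astype(int);r,g,bl=im[...,0],im[...,1],im[...,2]
for nm,m in(('red',(r>120)&(g<70)&(bl<70)),('green',(g>100)&(r<90)&(bl<110))):
    n,l,st,c=cv2.connectedComponentsWithStats(m.astype(np.uint8))
    for i in range(1,n):
        if st[i,4]>60: print(nm,c[i].round(),st[i],onz(d,c[i],48).round(1),onz(d,c[i],101).round(1))
E
```

```text
[460.4 -82.1 303.6]
red [258. 222.] [245 214  28  17 397] [521.7 -81.8  48. ] [499.5 -81.7 101. ]
green [260. 181.] [253 173  15  17 167] [473.3 -79.1  48. ] [459.1 -79.4 101. ]
```

View pics/w1.png

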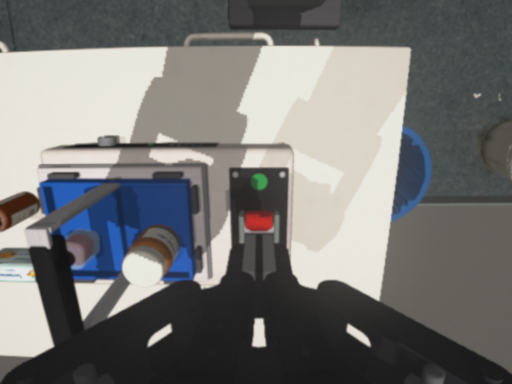

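The wrist view confirms the toggle tip near (499,-82), with the green dot at pixel (260,181) and the tip at (258,222). I'm descending on its near side.

Call:
{"api": "carry_out", "payload": {
  "series": [
    [[0,0,2.5],0,1],
    [[0,0,5],0,1],
    [[0,0,7.5],0,1],
    [[0,0,10],0,1],
    [[0,0,12],0,1],
    [[0,0,13.5],0,1],
    [[0,0,14.4],0,1],
    [[0,0,14.8],0,1],
    [[0,0,14.8],0,1],
    [[0,0,14.8],0,1]
  ]
}}

```text
time_s: 2.65
eef_pos: [460.5, -79.5, 156.7]
tcp_rot: [[-1.0, -0.001, 0.001], [-0.001, 1.0, -0.0], [-0.001, -0.0, -1.0]]
wrist_force: [0.0, 0.4, 0.1]
width: -0.003
gripper_force: 0.0
```

Call:
{"api": "carry_out", "payload": {
  "series": [
    [[-1.2,0,0],0,1],
    [[-2,0,0],0,1],
    [[-2.8,0,0],0,1],
    [[-3.6,0,0],0,1],
    [[-4.3,0,0],0,1],
    [[-5,0,0],0,1],
    [[-5.7,0,0],0,1],
    [[-6.3,0,0],0,1],
    [[-6.8,0,0],0,1],
    [[-6.8,0,0],0,1]
  ]
}}

```text
time_s: 3.48
eef_pos: [525.2, -79.6, 155.4]
tcp_rot: [[-1.0, -0.003, -0.015], [-0.003, 1.0, 0.001], [0.015, 0.001, -1.0]]
wrist_force: [-19.7, -1.9, 15.7]
width: 0.001
gripper_force: 12.8
```

The 20 N is the finger pressing the toggle against its off stop. I'll back off, rise, and look.

Call:
{"api": "carry_out", "payload": {
  "series": [
    [[1,0,0],0,1],
    [[2.5,0,0],0,1],
    [[4,0,0],0,1],
    [[5.5,0,-0.5],0,1],
    [[6,0,-3],0,1],
    [[6,0,-6],0,1],
    [[6,0,-9.5],0,1],
    [[6,0,-12.5],0,0.5],
    [[6,0,-15],0,0],
    [[6,0,-15],0,0]
  ]
}}

```text
time_s: 4.32
eef_pos: [470.4, -80.5, 312.3]
tcp_rot: [[-1.0, -0.001, 0.011], [-0.001, 1.0, -0.004], [-0.011, -0.004, -1.0]]
wrist_force: [0.8, -0.6, 0.9]
width: 0.417
gripper_force: 0.0
```

```bash
cat > look.py <<'E'
from h import *
import sys
s=robot.read_state();d=wristpose(grab('wrist'),s);t=grab('top')
print(np.round(s['eef_pos'],1),np.round(s['q'],1),s['time_s'],np.round(s['wrist_force'],1),s['width'])
A=d['image'];B=cv2.resize(t['image'][170:290,160:330],(544,384),interpolation=cv2.INTER_CUBIC)
A=cv2.resize(A,(0,0),fx=.75,fy=.75);B=cv2.resize(B,(408,288))
cv2.imwrite(f'pics/{sys.argv[1]}.png',cv2.cvtColor(np.hstack([A,B]),cv2.COLOR_RGB2BGR))
E
python3 look.py l2
```

```text
[470.4 -80.5 312.3] [ -23.4  -10.7  113.6    0.    76.4 -113.4] 4.3167 [ 0.8 -0.6  0.9] 0.4165105480724555
```

View pics/l2.png

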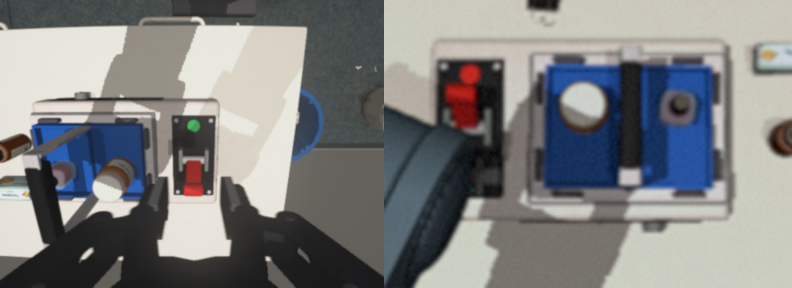

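The toggle now lies over the red dot (the top view has it at about (460,105), against the dot at (470,75)), and the carrier hasn't moved. Next is the position above the grip.

Call:
{"api": "carry_out", "payload": {
  "series": [
    [[-0.8,-2.5,0],0,0],
    [[-1.7,-5,0],0,0],
    [[-2.6,-7.5,0],0,0],
    [[-3.5,-10,0],0,0],
    [[-4.2,-12,0],0,0],
    [[-4.8,-13.8,0],0,0],
    [[-5.3,-15,0],0,0],
    [[-5.3,-15,0],0,0],
    [[-5.3,-15,0],0,0],
    [[-5.3,-15,0],0,0]
  ]
}}

```text
time_s: 5.25
eef_pos: [520.9, -228.7, 305.1]
tcp_rot: [[-1.0, -0.001, -0.001], [-0.001, 1.0, 0.001], [0.001, 0.001, -1.0]]
wrist_force: [-0.4, 1.2, 0.2]
width: 1.003
gripper_force: 0.0
```

```bash
python3 look.py l3; python3 - <<'E'
from h import *
s=robot.read_state();d=wristpose(grab('wrist'),s)
for y in(-221,-239):
    for x in(478,500): print(x,y,(proj(d,[x,y,182])*.75).round())
E
```

```text
[ 520.9 -228.7  305.1] [ -35.1    3.2  101.2    0.    75.7 -125.2] 5.25 [-0.4  1.2  0.2] 1.0032865921966052
478 -221 [[202. 112.]]
500 -221 [[202. 137.]]
478 -239 [[180. 112.]]
500 -239 [[181. 137.]]
```

View pics/l3.png

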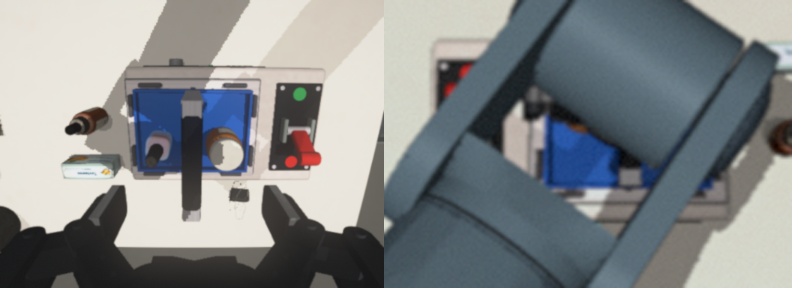

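The wrist view shows the grip at columns 181–203 with its near end at about row 114. The projection of y=-230, x=523 lands there too, so I'm descending and closing.

Call:
{"api": "carry_out", "payload": {
  "series": [
    [[-0.1,-0.1,1.5],0,0],
    [[-0.2,-0.1,3],0,0],
    [[-0.2,-0.1,4.5],0,0],
    [[-0.2,-0.1,5.8],0,0],
    [[-0.2,-0.1,6.6],0,0],
    [[-0.2,-0.1,6.9],0,0],
    [[-0.2,-0.1,6.9],0,0],
    [[-0.2,-0.1,6.9],0,0],
    [[-0.2,-0.1,6.9],0,0.2],
    [[-0.2,-0.1,6.9],0,0.4]
  ]
}}

```text
time_s: 6.23
eef_pos: [523.6, -230.9, 237.9]
tcp_rot: [[-1.0, -0.001, 0.001], [-0.001, 1.0, -0.001], [-0.001, -0.001, -1.0]]
wrist_force: [0.1, -0.3, -0.3]
width: 0.749
gripper_force: 0.0
```

Call:
{"api": "carry_out", "payload": {
  "series": [
    [[0,0,0],0,0.5],
    [[0,0,0],0,0.55],
    [[0,0,0],0,0.6],
    [[0,0,0],0,0.65],
    [[0,0,0],0,0.7],
    [[0,0,0],0,0.75],
    [[0,0,0],0,0.8],
    [[0,0,0],0,0.9],
    [[0,0,0],0,1],
    [[0,0,0],0,1]
  ]
}}

```text
time_s: 7.07
eef_pos: [523.3, -230.8, 237.1]
tcp_rot: [[-1.0, -0.001, 0.0], [-0.001, 1.0, -0.0], [-0.0, -0.0, -1.0]]
wrist_force: [-0.6, -0.5, 1.0]
width: 0.201
gripper_force: 59.2
```

Gripped at 59 N with a 17–18 mm opening. Lifting gently now.

Call:
{"api": "carry_out", "payload": {
  "series": [
    [[0,0,-0.1],0,1],
    [[0,0,-0.3],0,1],
    [[0,0,-0.6],0,1],
    [[0,0,-1],0,1],
    [[0,0,-1.4],0,1],
    [[0,0,-1.8],0,1],
    [[0,0,-2.2],0,1],
    [[0,0,-2.5],0,1],
    [[0,0,-2.6],0,1],
    [[0,0,-2.6],0,1]
  ]
}}

```text
time_s: 7.9
eef_pos: [523.4, -230.8, 263.5]
tcp_rot: [[-1.0, -0.001, 0.001], [-0.001, 1.0, -0.001], [-0.001, -0.001, -1.0]]
wrist_force: [0.8, 0.0, -4.5]
width: 0.199
gripper_force: 58.6
```

```bash
python3 - <<'E'
from h import *
s=robot.read_state();d=grab('scene');w=grab('wrist')
print(np.round(s['eef_pos'],1),np.round(s['wrist_force'],1),np.round(s['wrist_torque'],2),s['width'])
B=cv2.resize(d['image'][150:290,150:330],(396,308),interpolation=cv2.INTER_CUBIC);A=cv2.resize(w['image'],(404,308))
cv2.imwrite('pics/l4.png',cv2.cvtColor(np.hstack([A,B]),cv2.COLOR_RGB2BGR))
E
```

```text
[ 523.4 -230.8  263.5] [ 0.8  0.  -4.5] [-0.03  0.02 -0.04] 0.19893284746756904
```

View pics/l4.png

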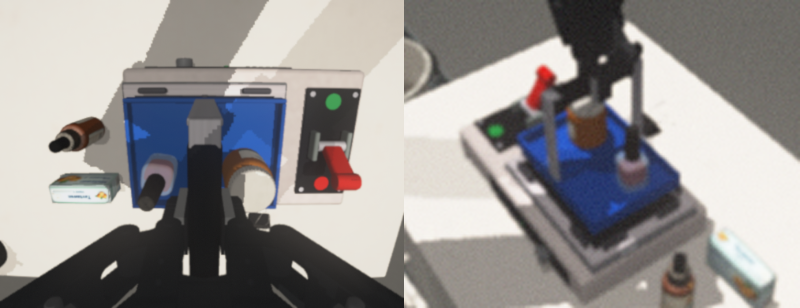

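The carrier is up about 2.6 cm and level, with both bottles standing and the toggle over the red dot. I'm lifting the rest of the way.

Call:
{"api": "carry_out", "payload": {
  "series": [
    [[0,0,-0.4],0,1],
    [[0,0,-1.2],0,1],
    [[0,0,-2.2],0,1],
    [[0,0,-3.3],0,1],
    [[0,0,-4.4],0,1],
    [[0,0,-5.4],0,1],
    [[0,0,-6.3],0,1],
    [[0,0,-6.9],0,1],
    [[0,0,-7.3],0,1],
    [[0,0,-7.4],0,1]
  ]
}}

```text
time_s: 8.83
eef_pos: [523.4, -230.7, 337.9]
tcp_rot: [[-1.0, -0.001, 0.001], [-0.001, 1.0, -0.001], [-0.001, -0.001, -1.0]]
wrist_force: [-0.9, 0.2, -4.4]
width: 0.195
gripper_force: 58.7
```

Call:
{"api": "carry_out", "payload": {
  "series": [
    [[0,0,0],0,1],
    [[0,0,0],0,1],
    [[0,0,0],0,1],
    [[0,0,0],0,1],
    [[0,0,0],0,1],
    [[0,0,0],0,1],
    [[0,0,0],0,1],
    [[0,0,0],0,1],
    [[0,0,0],0,1],
    [[0,0,0],0,1]
  ]
}}

```text
time_s: 9.67
eef_pos: [523.2, -230.7, 336.9]
tcp_rot: [[-1.0, -0.001, 0.0], [-0.001, 1.0, -0.0], [-0.0, -0.0, -1.0]]
wrist_force: [-0.1, -0.0, -5.1]
width: 0.198
gripper_force: 58.7
```

```bash
python3 - <<'E'
from h import *
s=robot.read_state();d=grab('scene');w=grab('wrist')
print(np.round(s['eef_pos'],1),np.round(s['wrist_force'],1),np.round(s['dq'],2),s['width'])
B=cv2.resize(d['image'][130:290,140:345],(396,308),interpolation=cv2.INTER_CUBIC);A=cv2.resize(w['image'],(404,308))
cv2.imwrite('pics/l5.png',cv2.cvtColor(np.hstack([A,B]),cv2.COLOR_RGB2BGR))
E
```

```text
[ 523.2 -230.7  336.9] [-0.1 -0.  -5.1] [ 0.06  0.07 -0.01 -0.04  0.04 -0.24] 0.19828698400380027
```

View pics/l5.png

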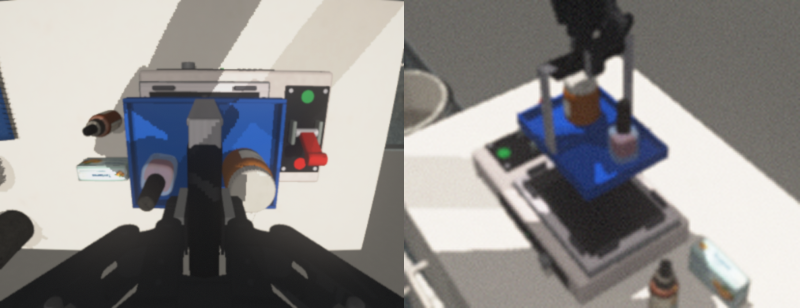

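The carrier hangs level about 10 cm up with both bottles standing, and the toggle is still over the red dot. Handing in.

```bash
python3 -c "from workcell import job_done; print(job_done())"
```

```text
the job is handed in; nothing more can be done
None
```

The shaker is off with its toggle over the red dot, and the arm is holding the carrier level and still about 10 cm above the platform with both bottles upright; the job is handed in, but no verdict came back.

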